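# Click the wheel-nut socket onto the extension bar

## Task

Pick up the large square-bodied socket and push it, by feel, down onto the square drive of the extension bar that stands clamped in the vise, until it is fully home and the spring ball has clicked into the socket. Push firmly but never force it, then let go, leaving the socket on the bar and the other things on the bench where they are.

Things in the scene. Friction and masses are not known exactly. Their poses are not given: they have to be found in the camera images.
- socket_mid (a point): Centre (half-way up) of the large socket: dark steel, 0.3 to 0.5 kg, 62 mm tall, standing on the bench on its drive end, where it starts. The lower 44 mm is a square block 36 x 36 mm, its faces square to this point's x and y; above it a six-sided nut end, 33 mm across. z points up to the nut end.
- socket_mouth (a point): Centre of the large socket's underside, 31 mm below its centre. Here opens a square hole, 20 x 20 mm, 26 mm deep, its walls parallel to the block's faces, with a 1 mm chamfer. Each of the four walls has a recess for the spring ball, 5.5 to 15 mm above the underside, so any of four quarter turns will do.
- vise: Grey bench vise fixed to the bench. Origin on the bench under the middle of the jaws; x runs from the handle through both jaws, y along them. Jaws 110 mm long in y, outer faces at x = -59 and 59 mm, tops 86 mm high; handle below 40 mm, out to x = -120 mm. It clamps an upright extension bar in rubber pads; bar and vise are spoilt by more than 50 N from anything.
- bar_shoulder (a point): Nominal centre of the bar's flat shoulder, a point fixed on the vise 120 mm above its origin. The bar was clamped by hand and truly stands up to 12 mm off this along the jaws (vise y), up to 4 mm off along x, and up to 2.5 mm higher or lower. The shoulder is the top of a 32 mm round collar; with the socket fully home its underside sits on it.
- drive_top (a point): Nominal top of the bar's square drive, 24 mm above the shoulder point (same hidden offset). Drive 19 x 19 mm, sides parallel to the vise's x and y, 1 mm bevel on top, oiled. The rubber is soft: the bar sinks some 2 to 3 mm under 5 N, 10 to 12 mm under 20 N, and at most 14 mm, moves sideways 1 mm per 1 to 2 N, and springs back. Pushing the socket over the ball takes 9 to 14 N.
- ball (a joint): Spring ball, 10 mm, in the drive's +x face (vise axes), centre 10 mm above the shoulder. Value: how far it is pressed in, in m. 0 is fully out (2.5 mm proud of the face); about 0.0015 to 0.002 while a socket's wall rides over it; near 0 again once it has clicked into the recess.
- small_socket_mid (a point): Centre of a smaller socket of the same kind, 25 x 25 mm, 44 mm tall, standing on the bench; too small for this drive; to be left alone.
- tape_mid (a point): Centre of a black roll of tape lying on the bench, 90 mm across, 24 mm high; to be left alone.
- can_mid (a point): Centre of a plain metal spray can, 60 mm across, 130 mm tall, standing on the bench; to be left alone.
There are look-alikes about, which are no part of the job. Leave any blue look-alike of the part that bears socket_mid alone.

How it is judged:
By the outcome, as a careful person would: the job done as asked, in the order asked, and still so for the second after the job is handed in, with the robot touching nothing.
It also fails if it takes over 72 s, if anything falls off the work surface, if the arm or the gripper's body presses on something with over 40 N, if the wrist force passes 120 N, or if a joint passes its speed limit or range.

## Robot

A 6-joint arm with a two-finger parallel gripper is mounted at the origin on the work surface. World frame = base frame: x ahead of the robot, y to its left, z up, the work surface at z = 0. Lengths are in m, angles in rad, forces in N, time in s.
With the tool pointing down it reaches from about 0.35 to 0.975 m from the base axis. Payload 17.4 kg.
Tool frame: the origin (TCP) lies at the very end of the fingers, on their centre line; the grasp point (between the pads) lies 19 mm behind it; x points along the fingers, z is the direction in which the jaws open and shut, and the axes are right-handed (so a half turn about x gives the same grasp; the last joint's range is limited). The gripper opens to 85 mm and grips with 20 to 120 N. Pads are 22 mm wide; open, the fingers measure 114 mm over their backs; the gripper's body (76 mm by 85 mm) begins 54 mm behind the grasp point. The pads swing forward as they close: fully open they stand 13 mm farther back than shut.
Start: joints at [1.221, 0.116, 1.442, -0, 1.584, -0.038], TCP at [0.207, 0.642, 0.231] pointing down, gripper open.
Joint ranges: [-2.83, 2.83], [-0.83, 2.19], [0.07, 2.5], [-1.14, 4.28], [0.01, 3], [-2.97, 2.97]. Speed limits (rad/s): [1.89, 1.89, 2.22, 3.14, 3.14, 3.14].

## Interface

Orientations are given as a rotation vector (axis times angle).
In Python, from plant import bot, fingers, planner, vision, workorder, read_time_s, read_q, read_qvel, read_joint_efforts, read_ee_pos, read_orientation, read_contact_force, read_wrist_torque, read_opening gives the robot as it stands. The module is installed in compiled form; this text tells all that it offers. Calls block until the motion is done:
- bot.movep(position, orientation): joint-space move of the TCP to a pose.
- bot.servo_line(position, rotation=None, feed=0.15): straight line of the TCP; rotation=None keeps the orientation; feed is the mean speed in m/s.
- bot.move_j(angles): joint-space move.
- fingers.grip(opening, force=None): opening from 0.0 (shut) to 1.0 (fully open); force is the grip in N (None keeps the last); returns when the fingers have stopped.
- bot.wait(seconds).
- planner.solve_ik(position, orientation): joint angles nearest the present ones, or None.
- vision.capture(name): name is "scene" or "top"; returns the picture (400x640x3 uint8, blue, green, red); there is no depth.
- vision.camera_model(name): a dict with "fovy" (degrees; the focal length in pixels is half the picture's height over the tangent of half this angle, whatever the lens; pixels are square), "cx", "cy" (the principal point, pixels), "dist" ([k1, k2, p1, p2, k3] as OpenCV has them; the pictures are not rectified), "R" (3x3) and "t" (3): a world point X has camera coordinates R X + t. Camera axes: x right, y down, z forward; pixel columns grow to the right and rows downward; lengths in m; the calibration is good to about 2 mm. A picture is of the moment at which its call begins. camera_model takes no time and is no camera call.
A pose or a line that the arm cannot do raises bot.PlanningError and nothing moves.
- workorder.job_done(): hands the job in, once; it reports no verdict.
Readings, each from a call of its own:
- read_time_s(): time.
- read_q(): joint angles.
- read_qvel(): joint speeds.
- read_joint_efforts(): joint torques, N m.
- read_ee_pos(): TCP position.
- read_orientation(): TCP orientation.
- read_contact_force(): force on the tool from outside, world axes, zero at the start.
- read_wrist_torque(): the same for the moment, N m.
- read_opening(): opening from 0.0 (shut) to 1.0 (fully open).
Only numpy, scipy, OpenCV 4.12 (cv2) and the standard library are available. Lean on these libraries where they do the work, as an engineer would, in place of code of your own. Each camera call takes 0.05 s, during which the arm holds its last target.

## Working session

There is one attempt and no reset: what is moved stays moved. The work goes in short steps, each a Python script; the robot and the scene stay as the last script left them, time stands still between calls to the robot, and variables do not carry over. Pictures are saved under pics/ and viewed, and the job is handed in when it is done.

```bash
mkdir -p pics; ls; python3 - <<'E'
from plant import *
import cv2,numpy as np
for n in("scene","top"):
    im=vision.capture(n); cv2.imwrite(f"pics/{n}0.png",im)
    m=vision.camera_model(n); print(n,m)
print(read_time_s(),read_ee_pos(),read_orientation(),read_contact_force(),read_opening())
E
```

```text
pics
scene {'fovy': 54.20842448536701, 'cx': 319.3087848739346, 'cy': 200.53578380015153, 'dist': array([0.01064919, 0.        , 0.        , 0.        , 0.        ]), 'R': array([[-0.47127967,  0.88188551,  0.01316873],
       [ 0.72628641,  0.39651214, -0.5615035 ],
       [-0.50040336, -0.25506092, -0.82736957]]), 't': array([ 0.33401529, -0.34970744,  1.15363113])}
top {'fovy': 45.99968937697391, 'cx': 320.64602715923974, 'cy': 202.05990097566195, 'dist': array([-0.0315605,  0.       ,  0.       ,  0.       ,  0.       ]), 'R': array([[-1.89165136e-02, -9.99820251e-01, -1.27707117e-03],
       [-9.94114405e-01,  1.89448041e-02, -1.06666037e-01],
       [ 1.06671058e-01, -7.48194700e-04, -9.94294084e-01]]), 't': array([-0.057086  ,  0.59308572,  1.2349629 ])}
0.1 [0.20702446 0.64227584 0.23064669] [-0.97712412  1.34160074  0.97612626] [ 0.11305105  0.15188129 -0.1894006 ] 1.0002933187128396
```

View pics/scene0.png

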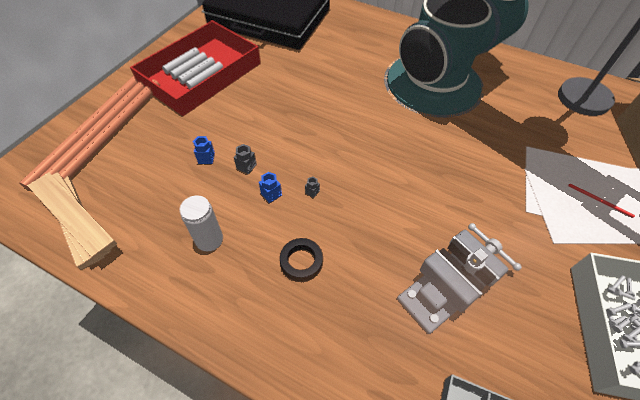

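View pics/top0.png

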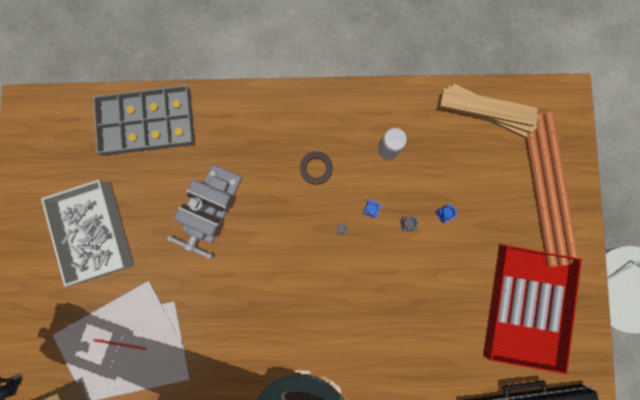

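```bash
python3 - <<'E'
import cv2,numpy as np
s=cv2.imread("pics/scene0.png");t=cv2.imread("pics/top0.png")
a=cv2.resize(s[130:210,180:340],None,fx=5,fy=5,interpolation=cv2.INTER_CUBIC)
cv2.imwrite("pics/a.png",a[:600,:800])
b=cv2.resize(t[150:270,150:260],None,fx=5,fy=5,interpolation=cv2.INTER_CUBIC); cv2.imwrite("pics/b.png",b)
c=cv2.resize(t[190:250,360:440],None,fx=10,fy=10,interpolation=cv2.INTER_CUBIC); cv2.imwrite("pics/c.png",c)
d=cv2.resize(s[215:335,390:530],None,fx=5,fy=5,interpolation=cv2.INTER_CUBIC); cv2.imwrite("pics/d.png",d)
E
```

```text
(no output)
```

View pics/a.png

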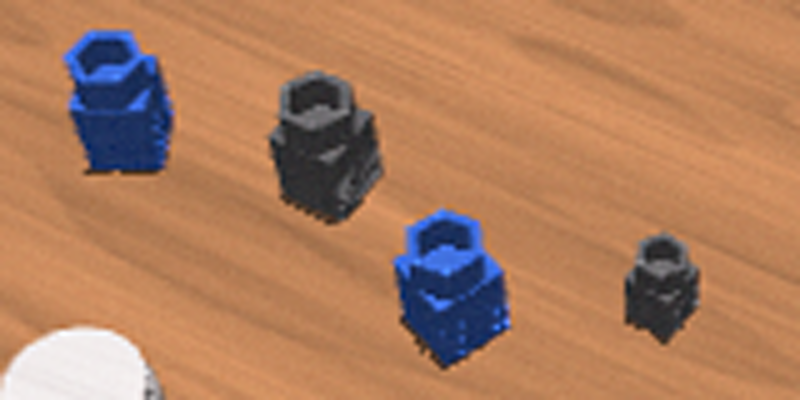

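View pics/b.png

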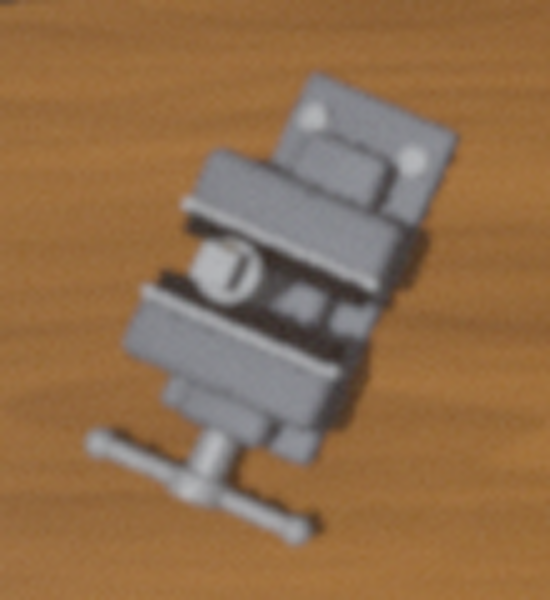

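View pics/c.png

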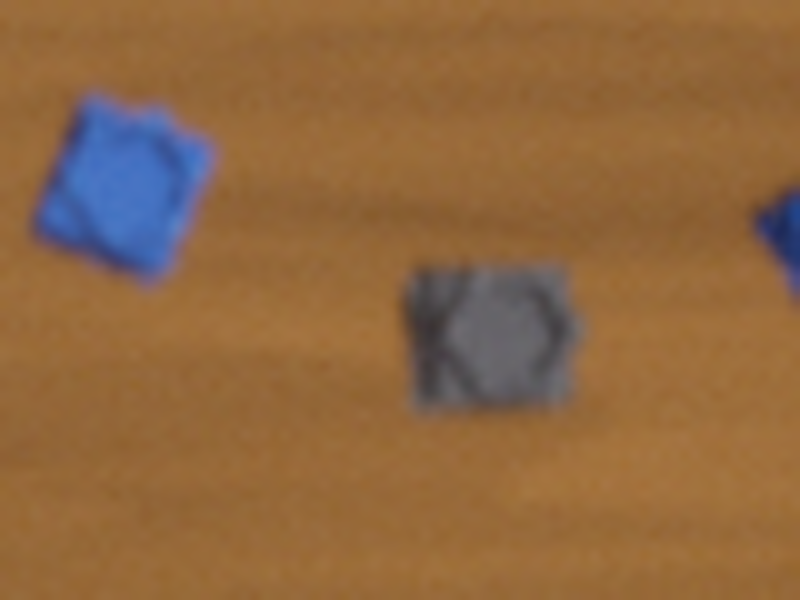

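View pics/d.png

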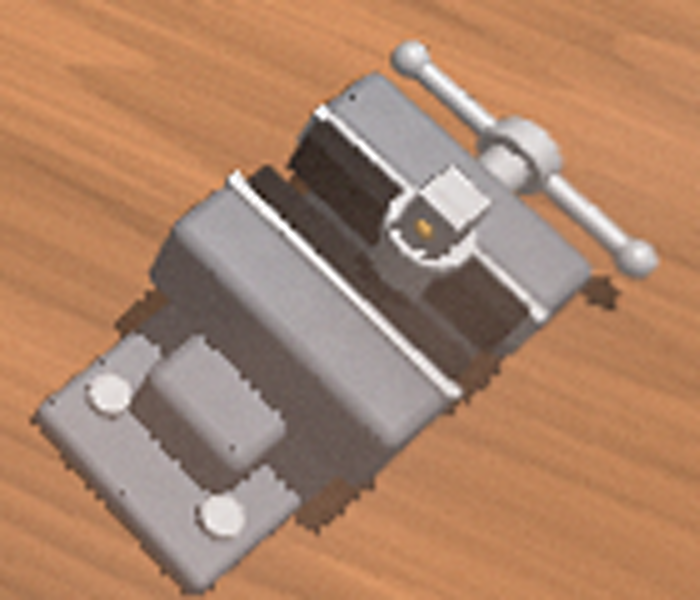

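```bash
cat > h.py <<'E'
import cv2,numpy as np
from plant import *
def cam(n):
    m=vision.camera_model(n);f=200/np.tan(np.radians(m["fovy"])/2)
    K=np.array([[f,0,m["cx"]],[0,f,m["cy"]],[0,0,1]]);return K,np.array(m["dist"]),np.array(m["R"]),np.array(m["t"])
def ray(n,p):
    K,d,R,t=cam(n);u=cv2.undistortPoints(np.array(p,float).reshape(-1,1,2),K,d).reshape(-1,2)
    D=np.c_[u,np.ones(len(u))]@R; return -R.T@t,D/np.linalg.norm(D,axis=1)[:,None]
def onz(n,p,z):
    C,D=ray(n,p);return C+D*((z-C[2])/D[:,2])[:,None]
def tri(ps,pt):
    A=np.zeros((3,3));b=np.zeros(3);L=[]
    for n,p in(("scene",ps),("top",pt)):
        C,D=ray(n,p);M=np.eye(3)-np.outer(D[0],D[0]);A+=M;b+=M@C;L.append((C,M))
    X=np.linalg.solve(A,b);return X,[round(1000*np.linalg.norm(M@(X-C)),2) for C,M in L]
def proj(n,X):
    K,d,R,t=cam(n);return cv2.projectPoints(np.array(X,float).reshape(-1,1,3),cv2.Rodrigues(R)[0],t,K,d)[0].reshape(-1,2)
E
python3 - <<'E'
from h import *
np.set_printoptions(precision=4,suppress=True)
o=lambda x,y,ox,oy,s:((x+.5)/s-.5+ox,(y+.5)/s-.5+oy)
# socket nut top centre
sn=o(318,98,180,130,5); tn=o(502,335,360,190,10)
print("nut",tri(sn,tn),onz("scene",[sn],.062),onz("top",[tn],.062))
# mask of dark object in top
t=cv2.imread("pics/top0.png");s=cv2.imread("pics/scene0.png")
for n,im,r in(("top",t,(205,245,390,430)),("scene",s,(140,180,230,262))):
    c=im[r[0]:r[1],r[2]:r[3]].astype(int);m=((c.max(2)-c.min(2))<30).astype(np.uint8)
    k,l,st,ce=cv2.connectedComponentsWithStats(m);i=1+np.argmax(st[1:,4]);print(n,st[i]+[r[2],r[0],0,0,0],ce[i]+[r[2],r[0]])
    pts=np.argwhere(l==i)[:,::-1]; print(cv2.minAreaRect(pts.astype(np.float32)))
# drive top
c=s[240:275,465:500].astype(int);print(c[:,:,0].max(), )
E=o
corn=[o(447,165,390,215,5),o(491,205,390,215,5),o(462,236,390,215,5),o(420,193,390,215,5)]
Z=onz("scene",corn,.144);print("drive corners",Z,Z.mean(0))
print("top drive", onz("top",[o(212,266,150,150,5)],.144))
ds=np.mean(corn,0);print("tri",tri(ds,o(212,266,150,150,5)))
# jaws edges
e=[o(236,178,390,215,5),o(458,394,390,215,5),o(322,112,390,215,5),o(543,318,390,215,5)]
J=onz("scene",e,.086);print(J);print(np.degrees(np.arctan2(*(J[1]-J[0])[1::-1])),np.degrees(np.arctan2(*(J[3]-J[2])[1::-1])))
e=[o(188,203,150,150,5),o(378,288,150,150,5),o(147,290,150,150,5),o(337,374,150,150,5)]
J=onz("top",e,.086);print(J);print(np.degrees(np.arctan2(*(J[1]-J[0])[1::-1])),np.degrees(np.arctan2(*(J[3]-J[2])[1::-1])))
t4=cv2.resize(t[180:230,170:220],None,fx=12,fy=12,interpolation=cv2.INTER_CUBIC);cv2.imwrite("pics/e.png",t4)
t4=cv2.resize(s[235:280,460:505],None,fx=13,fy=13,interpolation=cv2.INTER_CUBIC);cv2.imwrite("pics/f.png",t4)
E
```

```text
nut (array([ 0.5287, -0.2994,  0.0632]), [np.float64(0.57), np.float64(0.57)]) [[ 0.5276 -0.2996  0.062 ]] [[ 0.529  -0.3001  0.062 ]]
top [401 217  17  14 210] [408.6905 223.2381]
((19.0, 18.5), (13.0, 16.0), 90.0)
scene [234 144  22  30 468] [244.3547 158.7393]
((14.32353401184082, 18.794116973876953), (29.346811294555664, 20.130455017089844), 75.96376037597656)
240
drive corners [[0.5738 0.2427 0.144 ]
 [0.5818 0.2603 0.144 ]
 [0.5982 0.2545 0.144 ]
 [0.589  0.2374 0.144 ]] [0.5857 0.2487 0.144 ]
top drive [[0.584  0.2475 0.144 ]]
tri (array([0.5843, 0.2487, 0.1415]), [np.float64(0.51), np.float64(0.51)])
[[0.5784 0.1832 0.086 ]
 [0.623  0.2806 0.086 ]
 [0.5348 0.2035 0.086 ]
 [0.5794 0.3003 0.086 ]]
65.37346158141726 65.20841634854938
[[0.6235 0.2763 0.086 ]
 [0.5774 0.1775 0.086 ]
 [0.5787 0.297  0.086 ]
 [0.5335 0.1985 0.086 ]]
-115.00238741745255 -114.61994088258236
```

View pics/e.png

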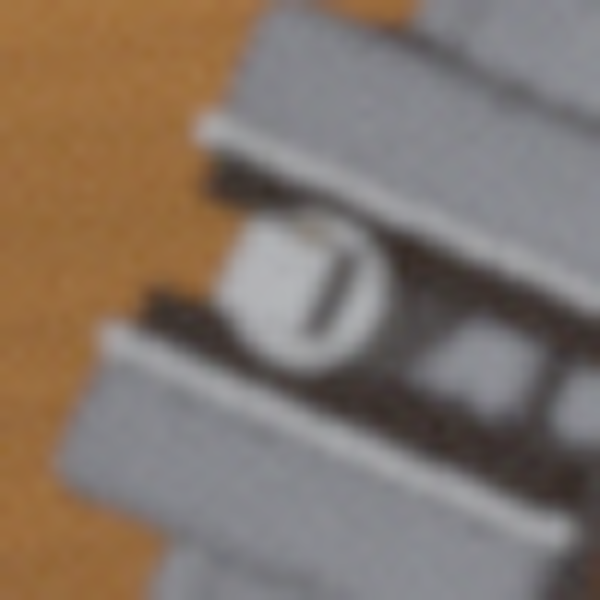

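View pics/f.png

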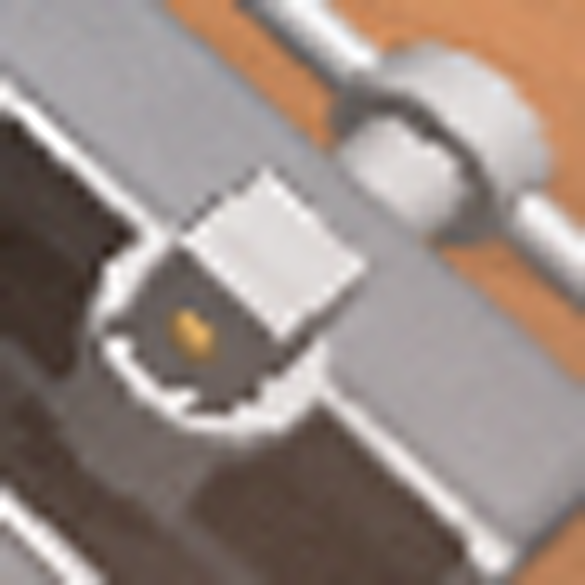

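```bash
python3 - <<'E'
from h import *
np.set_printoptions(precision=4,suppress=True)
S=[480.7,254.0]
for T in([192.6,202.5],[192.0,202.8]): print(tri(S,T))
for z in(.1415,.144,.1465): print(onz("scene",[S],z),onz("top",[[192.6,202.5]],z))
print("collar",onz("top",[[194.8,203.7]],.12), onz("scene",[[460+204/13-.5,235+331/13-.5]],.12))
# vise centre from jaw corners
o=lambda x,y,ox,oy,s:((x+.5)/s-.5+ox,(y+.5)/s-.5+oy)
for n,e in(("scene",[(236,178),(458,394),(322,112),(543,318)]),("top",[(188,203),(378,288),(147,290),(337,374)])):
    off=(390,215) if n=="scene" else(150,150)
    print(n,onz(n,[o(*p,*off,5) for p in e],.086).mean(0))
E=None
E
```

```text
(array([0.5847, 0.2475, 0.1435]), [np.float64(1.26), np.float64(1.26)])
(array([0.5841, 0.2483, 0.143 ]), [np.float64(0.51), np.float64(0.51)])
[[0.583  0.2491 0.1415]] [[0.585  0.2467 0.1415]]
[[0.5846 0.2487 0.144 ]] [[0.5847 0.2461 0.144 ]]
[[0.5863 0.2482 0.1465]] [[0.5845 0.2454 0.1465]]
collar [[0.5843 0.247  0.12  ]] [[0.5851 0.2475 0.12  ]]
scene [0.5789 0.2419 0.086 ]
top [0.5783 0.2373 0.086 ]
```

```bash
cat >> h.py <<'E'
def ori(deg):
    a=np.radians(deg);z=np.array([np.cos(a),np.sin(a),0]);x=np.array([0,0,-1.]);y=np.cross(z,x)
    return cv2.Rodrigues(np.c_[x,y,z])[0].ravel()
def ang():
    R=cv2.Rodrigues(np.array(read_orientation()))[0];return np.degrees(np.arctan2(R[1,2],R[0,2])),R[:,0]
E
python3 - <<'E'
from h import *
np.set_printoptions(precision=3,suppress=True)
print(ang(),proj("top",[[.5285,-.2997,.062],[.5285,-.2997,0]]))
for p,L in(((.5285,-.2997,.2),(1,181,91,-89)),((.5845,.2478,.25),(-25,155,65,-115))):
    for a in L: print(a,planner.solve_ik(np.array(p),ori(a)))
E
```

```text
(np.float64(72.13458352768636), array([-0.   , -0.001, -1.   ])) [[409.603 223.26 ]
 [405.394 224.66 ]]
1 [-0.558 -0.02   1.633 -0.     1.529 -0.575]
181 [-0.558 -0.02   1.633 -0.     1.529  2.566]
91 [-0.558 -0.02   1.633  0.     1.529 -2.146]
-89 [-0.558 -0.02   1.633  0.     1.529  0.996]
-25 [ 0.361  0.025  1.508 -0.     1.609  0.797]
155 [ 0.361  0.025  1.508  0.     1.609 -2.344]
65 [ 0.361  0.025  1.508  0.     1.609 -0.774]
-115 [0.361 0.025 1.508 0.    1.609 2.368]
```

```bash
python3 - <<'E'
from h import *
np.set_printoptions(precision=4,suppress=True)
P=np.array([.5285,-.2997,0.])
z=lambda h:P+[0,0,h]
bot.movep(z(.15),ori(-89)); print(read_time_s(),read_ee_pos(),read_contact_force())
bot.servo_line(z(.008),feed=.15); print(read_contact_force(),read_time_s())
fingers.grip(0.0,20); print(read_opening(),read_contact_force(),read_ee_pos(),read_time_s())
cv2.imwrite("pics/top1.png",vision.capture("top"));cv2.imwrite("pics/scene1.png",vision.capture("scene"))
E
python3 - <<'E'
import cv2,numpy as np
s=cv2.imread("pics/scene1.png");a=cv2.resize(s[90:230,160:340],None,fx=4,fy=4);cv2.imwrite("pics/g.png",a)
E
```

```text
3.5833 [ 0.5288 -0.2993  0.1501] [ 0.039  -0.1049 -0.3335]
[-0.6917 -0.7665 -0.4952] 4.6833
0.41994152923534467 [-0.5074 -2.675   2.7306] [ 0.5287 -0.3     0.0085] 5.1917
```

View pics/g.png

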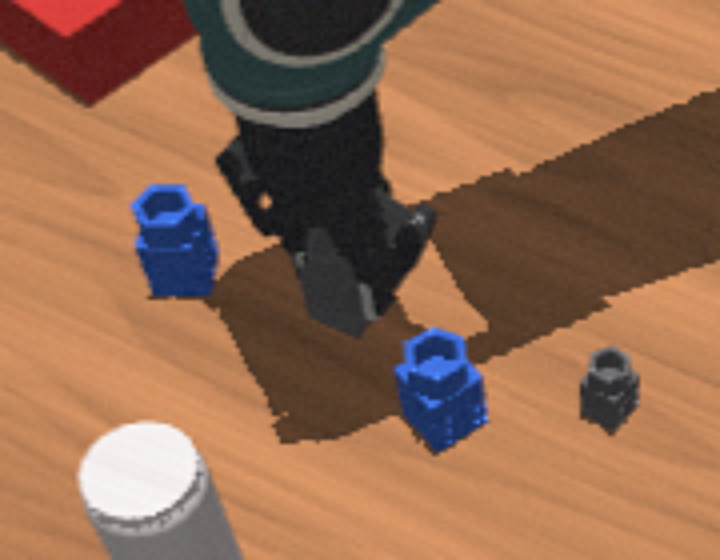

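```bash
python3 - <<'E'
from h import *
np.set_printoptions(precision=4,suppress=True)
P=np.array([.5285,-.2997,0.])
z=lambda h:P+[0,0,h]
fingers.grip(1.0)
bot.servo_line(z(.11),feed=.2)
bot.movep(z(.11),ori(1))
bot.servo_line(z(.008),feed=.15); print(read_contact_force(),read_time_s())
fingers.grip(0.0,60); print(read_opening(),read_contact_force(),read_ee_pos(),ang()[0],read_time_s())
bot.servo_line(z(.2),feed=.15); print(read_opening(),read_contact_force(),read_time_s())
D=np.array([.5845,.2478,.25])
bot.movep(D,ori(-25)); bot.wait(.3);print(read_opening(),read_contact_force(),read_wrist_torque(),read_ee_pos(),ang(),read_time_s())
cv2.imwrite("pics/top2.png",vision.capture("top"));cv2.imwrite("pics/scene2.png",vision.capture("scene"))
s=cv2.imread("pics/scene2.png");cv2.imwrite("pics/g2.png",cv2.resize(s[130:310,370:570],None,fx=3,fy=3))
E
```

```text
[ 0.3776  0.0849 -0.4036] 8.725
0.4128285854916341 [-0.8638  0.7502  4.9009] [ 0.5288 -0.2999  0.0087] 1.0010270094406832 9.2417
0.41148517875253154 [-0.0352  0.1144 -3.1056] 10.675
0.40805331498909914 [-0.107  -0.7351 -3.1911] [ 0.0049 -0.0086 -0.0087] [0.5846 0.2474 0.25  ] (np.float64(-25.029699728478267), array([-0., -0., -1.])) 12.9667
```

View pics/g2.png

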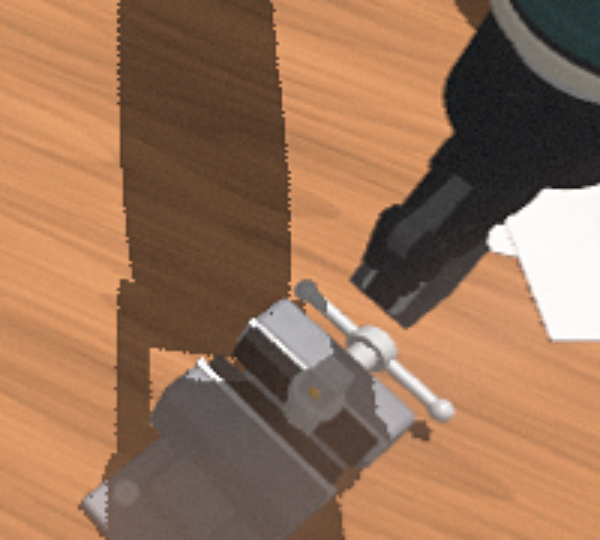

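View pics/top2.png

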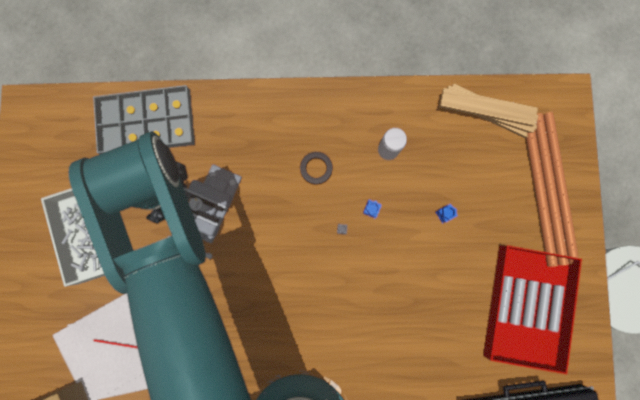

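```bash
python3 - <<'E'
from h import *
np.set_printoptions(precision=4,suppress=True)
D=np.array([.5845,.2478,.16])
bot.servo_line(D,feed=.1);bot.wait(.2)
f0=np.mean([read_contact_force() for _ in range(3)],0);np.save("f0.npy",f0);print(f0,read_time_s())
for z in np.arange(.1585,.1440,-.0015):
    D[2]=z;bot.servo_line(D,feed=.02)
    f=read_contact_force()-f0;print(round(z,4),read_ee_pos(),f,read_wrist_torque(),round(read_time_s(),2))
    if f[2]>4 or np.hypot(f[0],f[1])>5:break
E
```

```text
[ 0.3097  0.3319 -2.8779] 14.3167
0.1585 [0.5845 0.2478 0.1584] [-0.0821 -0.0745 -0.0767] [-0.0383 -0.0429 -0.0182] 14.57
0.157 [0.5844 0.2478 0.1568] [ 0.3406 -0.1453 -0.5628] [ 0.0177 -0.0352 -0.014 ] 14.82
0.1555 [0.5845 0.2478 0.1553] [-0.9183 -0.1277 -0.0354] [ 0.0033 -0.0022 -0.0373] 15.07
0.154 [0.5845 0.2478 0.1539] [-0.6284 -0.4361  0.587 ] [-0.0069 -0.0349 -0.0498] 15.32
0.1525 [0.5844 0.2478 0.1523] [-0.5094  0.3136 -0.8864] [ 0.017  -0.0196 -0.0066] 15.57
0.151 [0.5844 0.2478 0.1509] [-0.181  -0.0276 -0.0811] [-0.017  -0.0381 -0.0466] 15.82
0.1495 [0.5844 0.2478 0.1494] [-0.61    0.1812 -0.9668] [ 0.0435 -0.0093  0.0211] 16.07
0.148 [0.5845 0.2478 0.1479] [ 0.2914 -0.264  -0.647 ] [0.0188 0.0232 0.02  ] 16.32
0.1465 [0.5845 0.2478 0.1464] [-0.251  -0.3423 -1.3222] [0.0435 0.0625 0.0028] 16.57
0.145 [0.5845 0.2478 0.1448] [-0.8352 -0.7555 -0.9234] [0.0421 0.0897 0.0331] 16.82
```

```bash
python3 - <<'E'
from h import *
np.set_printoptions(precision=3,suppress=True)
f0=np.load("f0.npy");D=np.array([.5845,.2478,.16])
for z in np.arange(.1435,.1299,-.0015):
    D[2]=z;bot.servo_line(D,feed=.02)
    f=np.mean([read_contact_force() for _ in range(3)],0)-f0;print(round(z,4),read_ee_pos(),f,read_wrist_torque(),round(read_time_s(),2))
    if f[2]>18 or np.hypot(f[0],f[1])>7:break
E
```

```text
0.1435 [0.584 0.248 0.143] [ 0.107  0.236 -0.304] [ 0.04   0.049 -0.005] 17.07
0.142 [0.584 0.248 0.142] [-0.768 -1.172 -1.107] [ 0.046 -0.033 -0.045] 17.32
0.1405 [0.584 0.248 0.14 ] [ 0.758 -1.152 -0.684] [ 0.007  0.077 -0.004] 17.57
0.139 [0.585 0.248 0.139] [-1.084  0.187  0.612] [-0.029  0.002 -0.013] 17.82
0.1375 [0.585 0.248 0.138] [-0.416 -0.519  2.624] [ 0.001 -0.028 -0.032] 18.07
0.136 [0.585 0.248 0.136] [ 0.413 -0.485  3.898] [ 0.076 -0.014  0.053] 18.32
0.1345 [0.585 0.248 0.135] [ 0.287 -0.159  5.636] [-0.028 -0.039  0.02 ] 18.57
0.133 [0.585 0.248 0.133] [ 0.22  -0.005  7.464] [-0.011 -0.062  0.037] 18.82
0.1315 [0.585 0.248 0.132] [ 0.151 -0.13   9.534] [-0.012 -0.074  0.03 ] 19.07
0.13 [0.584 0.248 0.129] [-0.55  -0.232 -0.425] [ 0.062  0.033 -0.008] 19.32
```

```bash
python3 - <<'E'
from h import *
np.set_printoptions(precision=3,suppress=True)
f0=np.load("f0.npy");D=np.array([.5845,.2478,.16])
for z in np.arange(.129,.1099,-.001):
    D[2]=z;bot.servo_line(D,feed=.02)
    f=np.mean([read_contact_force() for _ in range(3)],0)-f0;print(round(z,4),read_ee_pos()[2],f,round(read_opening(),3),round(read_time_s(),2))
    if f[2]>21 or np.hypot(f[0],f[1])>7:break
E
```

```text
0.129 0.12848870119688385 [-0.28  -0.098 -0.373] 0.414 19.57
0.128 0.12785417976403154 [-0.617 -0.389 -0.738] 0.416 19.82
0.127 0.12705103550654603 [-0.669 -1.187  0.415] 0.417 20.07
0.126 0.12612686660374897 [-0.174 -0.06   1.438] 0.415 20.32
0.125 0.12515536606155947 [-0.187 -0.397  2.209] 0.415 20.57
0.124 0.12419046468881165 [-0.843  0.402  4.823] 0.412 20.82
0.123 0.12317508182043353 [-0.777  0.401  6.998] 0.413 21.07
0.122 0.12223086023197599 [-1.202  0.94   8.475] 0.414 21.32
0.121 0.12144801436657757 [ 0.081 -0.666  9.899] 0.413 21.57
0.12 0.12066717785000775 [-1.377  0.238 11.112] 0.409 21.82
0.119 0.11990365321436176 [-0.949  0.674 12.937] 0.416 22.07
0.118 0.11908032956863657 [-1.418 -0.186 14.395] 0.417 22.32
0.117 0.11829266062954995 [-1.067 -0.785 15.358] 0.411 22.57
0.116 0.11753416880200843 [-0.916 -0.53  16.958] 0.412 22.82
0.115 0.1167193517137761 [-1.397 -0.223 18.313] 0.414 23.07
0.114 0.11592122754485626 [-1.137  0.416 20.148] 0.412 23.32
0.113 0.11511987692704992 [-2.743 -0.812 20.345] 0.416 23.57
0.112 0.11433413774396062 [-3.071 -0.699 22.352] 0.419 23.82
```

```bash
python3 - <<'E'
from h import *
np.set_printoptions(precision=3,suppress=True)
f0=np.load("f0.npy");D=np.array([.5845,.2478,.16])
for z in (.114,.118,.122,.1245,.1255):
    D[2]=z;bot.servo_line(D,feed=.03);bot.wait(.1)
    f=np.mean([read_contact_force() for _ in range(3)],0)-f0;print(z,read_ee_pos(),f,round(read_time_s(),2))
fingers.grip(1.0);bot.wait(.3);print(read_contact_force()-f0,read_opening())
D[2]=.26;bot.servo_line(D,feed=.1);print(read_time_s(),read_contact_force())
bot.movep(np.array([.45,-.05,.35]),ori(-25));bot.wait(.3)
for n in("top","scene"):cv2.imwrite(f"pics/{n}3.png",vision.capture(n))
s=cv2.imread("pics/scene3.png");cv2.imwrite("pics/g3.png",cv2.resize(s[210:330,400:540],None,fx=5,fy=5,interpolation=cv2.INTER_CUBIC))
t=cv2.imread("pics/top3.png");cv2.imwrite("pics/h3.png",cv2.resize(t[150:270,150:260],None,fx=5,fy=5,interpolation=cv2.INTER_CUBIC))
print(read_time_s(),read_contact_force())
for z in(.1805,.1825,.190):print(z,proj("scene",[[.5845,.2478,z]]),proj("top",[[.5845,.2478,z]]))
E
```

```text
0.114 [0.585 0.248 0.116] [-1.28  -0.529 20.101] 24.17
0.118 [0.585 0.248 0.119] [-1.489 -0.278 14.021] 24.55
0.122 [0.585 0.248 0.122] [-0.21   0.511  7.992] 24.93
0.1245 [0.584 0.248 0.124] [-0.625  0.245  4.458] 25.28
0.1255 [0.584 0.248 0.125] [-0.271 -0.19   2.832] 25.63
[-0.401 -0.412  3.516] 1.0016787971272376
27.975 [ 0.45  -0.402  0.482]
29.6583 [-0.232 -0.806  0.185]
0.1805 [[488.03  243.831]] [[187.711 200.995]]
0.1825 [[488.479 243.262]] [[187.474 200.903]]
0.19 [[490.183 241.103]] [[186.579 200.556]]
```

View pics/g3.png

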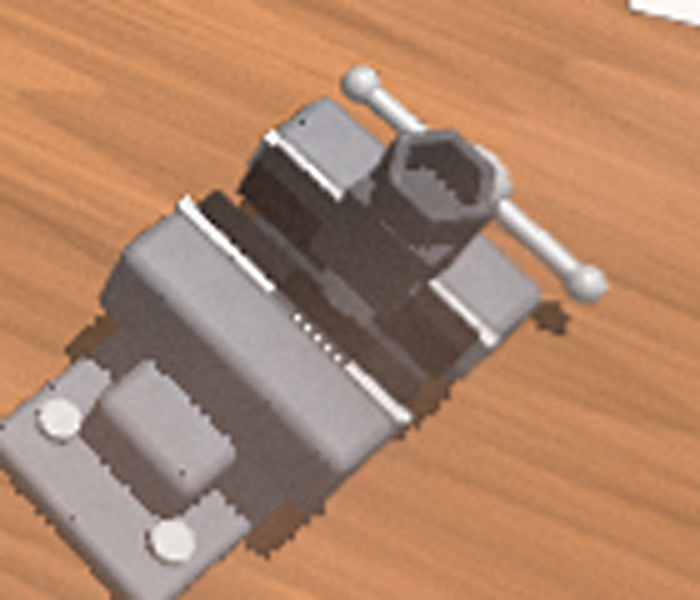

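View pics/h3.png

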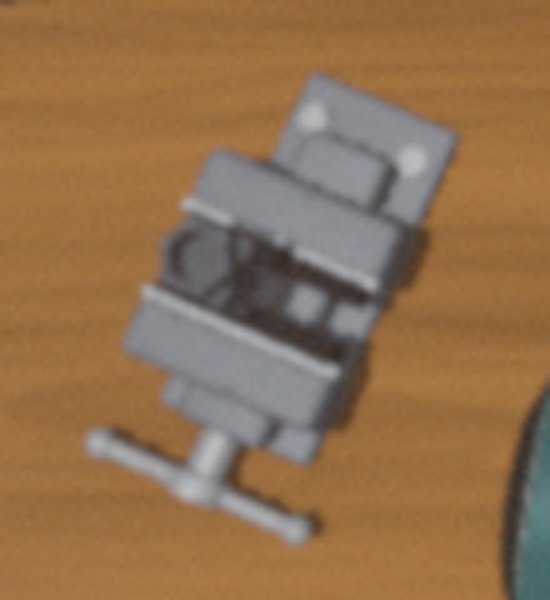

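View pics/scene3.png

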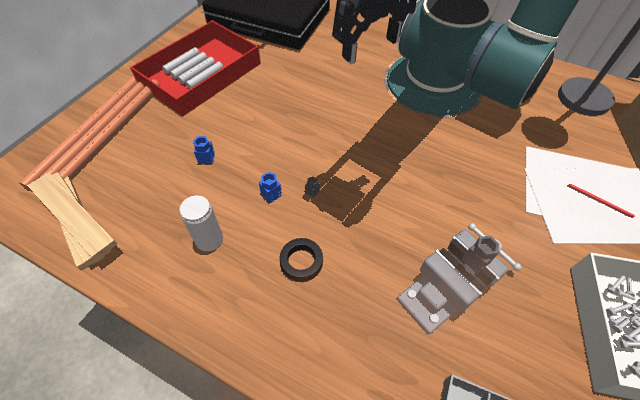

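```bash
python3 - <<'E'
import cv2,numpy as np
t=cv2.imread("pics/top3.png");c=cv2.convertScaleAbs(t[180:225,170:215],alpha=1.7);cv2.imwrite("pics/i3.png",cv2.resize(c,None,fx=13,fy=13,interpolation=cv2.INTER_CUBIC))
from h import *
# predicted nut-top & block top corners in top
for z,h in((.1805,.0165),(.1625,.018)):
    print(z,[(proj("top",[[.5845+dx,.2478+dy,z]])[0]).round(1).tolist() for dx,dy in((h,0),(0,h),(-h,0),(0,-h))])
E
```

```text
0.1805 [[187.8, 194.1], [180.8, 201.1], [187.6, 207.9], [194.6, 200.9]]
0.1625 [[189.9, 194.4], [182.4, 201.9], [189.7, 209.2], [197.2, 201.7]]
```

View pics/i3.png

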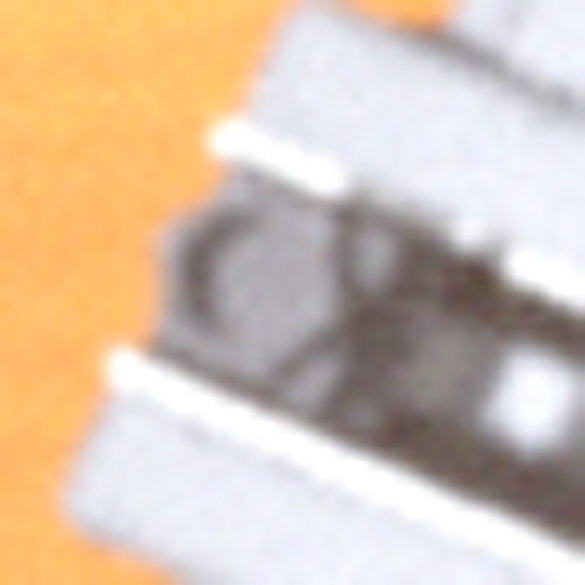

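```bash
python3 - <<'E'
from plant import *
print(workorder.job_done(),read_time_s(),read_contact_force())
E
```

```text
the job is handed in; nothing more can be done
the job is handed in; nothing more can be done
```

The large socket is on the extension bar's square drive. By every check I had, it is fully home with the ball clicked in. I handed the job in at about 30 s of the 72 s allowed.

**What I did:** I located the socket and the drive in both cameras. I squeezed the socket once along each axis to centre it, then gripped it at 60 N. Over the bar I lowered it in guarded steps of 1 to 1.5 mm.

**By feel:**
- The socket slid onto the drive with no resistance.
- The ball resisted up to at least 9.5 N and then gave way suddenly.
- Firm contact with the shoulder followed, with the underside about 118.5 mm above the bench. That is inside the 120 ± 2.5 mm allowed.
- I pushed to 22 N with less than 4 N sideways, eased off to about 3 N, then opened the gripper and backed away.

**Last checks:**
- **Scene camera:** the socket stands on the bar with its top at 178 to 181 mm, which matches being seated. The scene and top pictures show the can, tape, small socket and both blue look-alikes in their original places.
- **Force:** it read near zero with the arm clear.
- **Disagreement:** the top camera put the socket's nut end about 1.2 pixels (roughly 3 mm) from the prediction. It read the bare drive off by about 2 mm in the same direction, so I put it down to calibration.
- **Not checked:** I did not see the click itself or read the ball's position; I inferred it from the force trace and the seated height. I did not tug on the socket, so as not to unseat it.

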